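Find the unbalanced rotor arm on the knife edge

ROBOT

A 7-joint arm with a two-finger parallel gripper is mounted at the origin on a cart in front of the work surface, level with it; the furniture and walls round the work are solid. World frame = base frame: x ahead of the robot, y to its left, z up, the work surface at z = 0. Lengths are in m, angles in rad, forces in N, time in s.
With the tool pointing down it reaches from about 0.4 to 0.75 m from the base axis. Payload 19.5 kg.
Tool frame: the origin (TCP) lies at the very end of the fingers, on their centre line; the grasp point (between the pads) lies manip.pinch_z behind it (manip.pinch_z is the distance from the TCP to the grasp point, in m); z points along the fingers, y is the line along which they close (so a half turn about z gives the same grasp; the last joint's range is limited). The gripper opens to 85 mm and grips with 20 to 120 N. Pads are 22 mm wide; open, the fingers measure 114 mm over their backs; the gripper's body (76 mm by 85 mm) begins 54 mm behind the grasp point. The pads swing forward as they close: fully open they stand 13 mm farther back than shut.
Start: joints at [-1.348, 0.707, -0.028, 1.485, 0.022, 0.951, -0.075], TCP at [0.15, 0.555, 0.231] pointing down, gripper open.
Joint ranges: [-2.71, 2.71], [-0.32, 2.16], [-1.57, 1.52], [0, 2.45], [-1.46, 4.6], [0, 2.02], [-2.83, 2.83]. Speed limits (rad/s): [1.89, 1.89, 2.57, 2.57, 3.01, 3.01, 3.01].

INTERFACE

Orientations are given as a unit quaternion [x, y, z, w].
In Python, from rig import sensors, imaging, manip gives the robot as it stands.
- The arm moves only by the tool arm_command, never from a script. Its argument "targets" is a list that holds one entry, the list of rows, each a list of 5 numbers: the shift along the tool's x, y, z in m, then the turn about the tool's z in degrees, then the finger opening in m, from 0 to 0.0854. In form: [[[x, y, z, turn, grip], ...]]. A call has 1 to 8 rows; each row is the pose to reach, as a shift and turn from the pose commanded when the call began, along the tool's axes at that moment; what a row does not reach only later rows make up. A row lasts 1/10 s, in which the tool goes at most 50 mm and 8.59 degrees, less where a joint would pass 70% of its speed; a pose out of reach is approached as far as the arm can. A call with a gripper value outside its range is refused whole. The fingers move at their own pace and stop on an object; "grip_force" is the grip in N (left out, the last holds). Time passes only in rows, so rows that repeat a pose let the fingers close. It gives the time, the measured TCP pose, the force, the opening and the grip force at its end, in the units of the state.
- sensors.get_obs(): the state, without advancing time (a new reading comes with each control period).
- imaging.grab_frame(name): name is "scene" or "side" or "wrist"; returns a dict with "image" (420x560x3 uint8, red, green, blue), "camera_matrix" (3x3 intrinsics, pixels), "extrinsics" (4x4, takes a point from world to camera coordinates); the wrist camera has in their place "hand_eye" (4x4, takes a point from camera to tool coordinates, whose origin is the TCP and whose axes are the flange's). Camera axes: x right, y up, looking along -z (the intrinsics and any distortion apply to the point x, -y, -z); pixel columns grow to the right and rows downward; lengths in m; the calibration is good to about 2 mm. The wrist camera is an equidistant fisheye: a pixel r from the principal point sees the ray r / f radians off the axis. A picture is of the moment at which its call begins: read the wrist's pose just before it. There is no depth.
- manip.job_done(): hands the job in; it is judged then, once.
The state is a dict: "time_s": time; "qpos": joint angles; "qvel": joint speeds; "tau": joint torques, N m; "eef_pos": TCP position; "tool_rot": TCP orientation; "ft_force": force on the tool from outside, world axes, zero at the start; "wrist_torque": the same for the moment, N m; "width": finger opening in m; "grip_force": force on a finger pad.
Only numpy, scipy, OpenCV 4.12 (cv2) and the standard library are available. Lean on these libraries where they do the work, as an engineer would, in place of code of your own. Each camera call takes 0.05 s, during which the arm holds its last target. There are 200 camera calls.

TASK

One of the two centrifuge rotor arms in the low grey garage has a hidden off-centre weight. Draw the arms out and find it with the knife-edge stand: leave the true arm balancing there by itself, level, with its middle groove on the edge and its ends between the guide posts, and put the faulty arm right way up on its feet in the grey tray. Do not tip an arm over on its side, and leave the things standing around where they are.

Things in the scene. Friction and masses are not known exactly. Their poses are not given: they have to be found in the camera images.
- rotor_left: Two-place aluminium rotor arm, 154x26x52 mm, 0.20-0.34 kg, parked in the left (+y) tunnel. Origin: centre of the underside; x along, y across, z up; ends alike. Hub block on top of the middle to hold it by: 36 (x) x 26 (y) mm, z 30-52. End blocks: x 49 to 75 mm either side, 22 wide, z 12-30, on steel feet x 47 to 77, 22 wide, z 0-12. Between them a bar 16 wide, z 22-30.
- rotor_right: Rotor arm of the same shape and looks, parked in the right (-y) tunnel. One of the two (it changes from run to run, and nothing on the outside shows it) hides a weight that shifts its centre of mass 11 to 15 mm lengthwise from its middle; the other is balanced about its middle, centre of mass some 10 mm below the groove's roof, so that it settles level on an edge.
- rotor_left_groove (a point): Left arm: middle of the roof of the cross groove in the bar's underside, 25 mm above the arm's origin; axes as the arm's. The groove is 11 mm wide along x and 3 mm deep.
- rotor_right_groove (a point): Right arm: middle of the roof of its cross groove, 25 mm above its origin; axes as the arm's; same groove.
- garage: Fixed grey sheet-metal garage, 130x160x61 mm, x to its closed back. Two tunnels at y +50 and -50 mm, 34 wide, 56 high, no floor, roof from the mouth at x -44 back to x 86. Arms stand in it on the bench, middle at x -8 to 0: only the front end block is bare. Draw an arm out by that (pinch it, or press and drag) about 115 mm along -x, let go, and take it again by the hub.
- stand: Fixed knife-edge stand: steel base 190x75x10 mm, origin centre of underside, x along its length (the arm lies along x, either way round). Edge in the middle along y, 20 mm long, top 5 mm wide at z 53. Guide post pairs at x +-62, 24 mm long, up to z 66, 32 mm apart, no room for fingers. An unbalanced arm tips about 0.2 rad until a foot meets the base and stays on the edge.
- edge (a point): Middle of the top of the knife edge (53 mm above the stand's origin); axes as the stand's.
- tray: Fixed grey plastic tray, 200x100x30 mm outside, walls and floor 4 to 5 mm, open on top; origin at the centre of its underside, x along its length. The arm stands in it lengthwise.
- beaker: Bystander: small glass beaker, 56 x 59 x 70 mm, loose. Origin at the centre of its underside.
- tape: Bystander: roll of tape, 100 x 98 x 25 mm, loose. Origin at the centre of its underside.
- spanner: Bystander: open spanner, 28 x 162 x 6 mm, loose. Origin at the centre of its underside.
- dish: Bystander: petri dish, 60 mm across, 15 mm high, loose. Origin at the centre of its underside.

How it is judged:
At the end, for the whole second after the job is handed in: One arm rests on the edge: groove within 5 mm of the edge's middle along the stand, 10 mm across, 3 mm in height, tilt under 0.1 rad. The other stands in the tray on its feet: origin within 35 mm lengthwise, 45 mm across, under 12 mm above the tray's underside, tilt under 0.1 rad. Both at rest (((x of rotor_left_groove in the frame of edge between -0.005 and 0.005 m and y of rotor_left_groove in the frame of edge between -0.01 and 0.01 m and z of rotor_left_groove in the frame of edge between -0.003 and 0.003 m and angle between each of rotor_left, rotor_right's own z axis and vertical below 0.1 rad and linear speed of each of rotor_left, rotor_right below 0.03 m/s and x of rotor_right in the frame of tray between -0.035 and 0.035 m and y of rotor_right in the frame of tray between -0.045 and 0.045 m and z of rotor_right in the frame of tray between -0.002 and 0.012 m) or (x of rotor_right_groove in the frame of edge between -0.005 and 0.005 m and y of rotor_right_groove in the frame of edge between -0.01 and 0.01 m and z of rotor_right_groove in the frame of edge between -0.003 and 0.003 m and angle between each of rotor_right, rotor_left's own z axis and vertical below 0.1 rad and linear speed of each of rotor_right, rotor_left below 0.03 m/s and x of rotor_left in the frame of tray between -0.035 and 0.035 m and y of rotor_left in the frame of tray between -0.045 and 0.045 m and z of rotor_left in the frame of tray between -0.002 and 0.012 m))); the robot touches nothing.
It fails at once if an arm is tipped over (more than 0.7 rad) (angle between any of rotor_left, rotor_right's own z axis and vertical above 0.7 rad).
It fails at once if a bystander (beaker, tape, spanner, dish) is moved by more than 40 mm (distance of any of beaker, tape, spanner, dish from where it was at the start of the episode above 0.04 m).
It also fails if it takes over 72 s, if anything falls off the work surface, if the arm or the gripper's body presses on something with over 40 N, if the wrist force passes 120 N, or if a joint passes its speed limit or range.

## Working session

There is one attempt and no reset: what is moved stays moved. The work goes in short steps, Python scripts to look and compute and a tool call to move; the robot and the scene stay as the last step left them, time stands still between calls to the robot, and variables do not carry over. Pictures are saved under pics/ and viewed, at most 10 in all, crops included, and the job is handed in when it is done.

Besides the shell and the picture viewer there is one more tool, called after "Request:" as name([rows], argument=value, ...), one row to a line, values as JSON. arm_command: Moves the arm, as the interface text tells. Its arguments: {"type":"object","properties":{"targets":{"type":"array","items":{"type":"array","items":{"type":"array","items":{"type":"number"}}}},"grip_force":{"type":"number"}},"required":["targets"]}

```bash
ls; mkdir -p pics; cat > h.py <<'E'
import numpy as np,cv2
from rig import sensors,imaging,manip
from scipy.spatial.transform import Rotation as R
def save(fr,n): cv2.imwrite('pics/'+n,cv2.cvtColor(fr['image'],cv2.COLOR_RGB2BGR))
def ray(fr,u,v):
    K=fr['camera_matrix'];E=fr['extrinsics'];d=np.array([(u-K[0,2])/K[0,0],-(v-K[1,2])/K[1,1],-1.])
    return -E[:3,:3].T@E[:3,3],E[:3,:3].T@d
def onz(fr,u,v,z):
    o,d=ray(fr,u,v);return o+d*(z-o[2])/d[2]
def wray(fr,u,v,obs):
    K=fr['camera_matrix'];H=fr['hand_eye'];a=np.array([(u-K[0,2])/K[0,0],(v-K[1,2])/K[1,1]]);r=np.linalg.norm(a)+1e-12
    d=np.array([np.sin(r)*a[0]/r,-np.sin(r)*a[1]/r,-np.cos(r)])
    T=R.from_quat(obs['tool_rot']).as_matrix()
    return T@H[:3,3]+obs['eef_pos'],T@H[:3,:3]@d
def wonz(fr,u,v,z,obs):
    o,d=wray(fr,u,v,obs);return o+d*(z-o[2])/d[2]
E
python3 - <<'E'
from h import *
o=sensors.get_obs();print(o);print(manip.pinch_z)
for n in('scene','side','wrist'):
    f=imaging.grab_frame(n);save(f,n+'0.png');np.save('pics/'+n+'0.npy',f,allow_pickle=True)
    print(n,f['camera_matrix'],f.get('extrinsics'),f.get('hand_eye'))
a=[cv2.imread(f'pics/{n}0.png') for n in('scene','side','wrist')]
E
```

```text
pics
{'time_s': 0.0, 'qpos': array([-1.34767575,  0.70707421, -0.02761509,  1.48497847,  0.02197988,
        0.9509089 , -0.07551367]), 'qvel': array([ 2.51458636e-04,  1.60731214e-03,  2.09411498e-04, -1.10655342e-03,
       -4.31896844e-04, -1.13115058e-04, -5.16143234e-05]), 'tau': array([ 3.29708546e-04, -8.83223462e+01,  1.23468976e+00, -2.36155182e+01,
        1.69500540e-02,  6.68234570e-03,  2.53030962e-06]), 'eef_pos': array([0.15042779, 0.55470806, 0.23084884]), 'tool_rot': array([ 1.32037113e-01,  9.91244630e-01, -5.30133482e-04, -6.10008520e-05]), 'ft_force': array([ 0.57306987, -0.07927324, -0.35232046]), 'wrist_torque': array([ 0.01622341,  0.00660693, -0.01781812]), 'grip_force': 0.0, 'width': 0.08506799370776134}
0.0187
scene [[436.80188681   0.         269.17581243]
 [  0.         436.80188681 210.45644444]
 [  0.           0.           1.        ]] [[ 0.33356366 -0.94271091 -0.00560574 -0.14276518]
 [ 0.76683568  0.26786453  0.58327663 -0.44677719]
 [-0.54835967 -0.19885857  0.81225424 -1.01725576]
 [ 0.          0.          0.          1.        ]] None
side [[425.63070516   0.         277.97030607]
 [  0.         425.63070516 208.34574127]
 [  0.           0.           1.        ]] [[ 0.74176315 -0.67049649  0.01489572 -0.37060153]
 [ 0.47256299  0.5382937   0.69779948 -0.296495  ]
 [-0.47589037 -0.51056277  0.71613826 -1.18561404]
 [ 0.          0.          0.          1.        ]] None
wrist [[325.1922621    0.         276.20533949]
 [  0.         325.1922621  208.21260261]
 [  0.           0.           1.        ]] None [[ 7.43712974e-05  9.45147026e-01  3.26645211e-01  8.43256314e-02]
 [ 9.99999968e-01  9.19875059e-06 -2.54298744e-04  1.22798640e-04]
 [-2.43354429e-04  3.26645219e-01 -9.45146995e-01 -1.41753092e-01]
 [ 0.00000000e+00  0.00000000e+00  0.00000000e+00  1.00000000e+00]]
```

View pics/scene0.png

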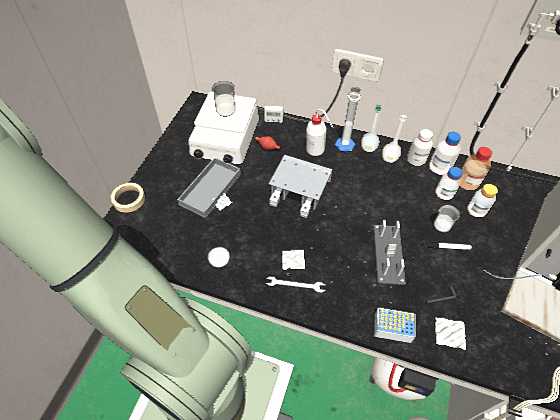

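View pics/side0.png

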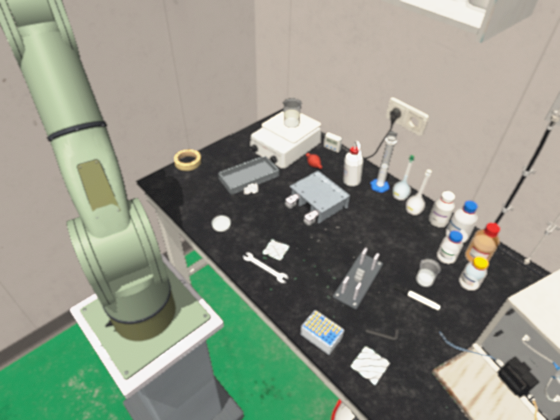

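Scene shows the tray at about (210,188), garage roof at (300,178) with both front blocks showing at (276,200) and (307,209), stand at (390,252), spanner at (296,285), dish at (218,257) and beaker at (447,218). The side view agrees. I'll take an enlarged crop to get corner pixels.

```bash
python3 - <<'E'
import cv2
im=cv2.imread('pics/scene0.png')[145:300,170:420]
im=cv2.resize(im,None,fx=3.2,fy=3.2,interpolation=cv2.INTER_CUBIC)
for k in range(0,250,25): cv2.putText(im,str(170+k),(int(k*3.2),10),0,.35,(0,255,255),1); cv2.line(im,(int(k*3.2),12),(int(k*3.2),18),(0,255,255),1)
for k in range(0,155,25): cv2.putText(im,str(145+k),(0,int(k*3.2)+4),0,.35,(0,255,255),1)
cv2.imwrite('pics/crop1.png',im)
E
```

```text
(no output)
```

View pics/crop1.png

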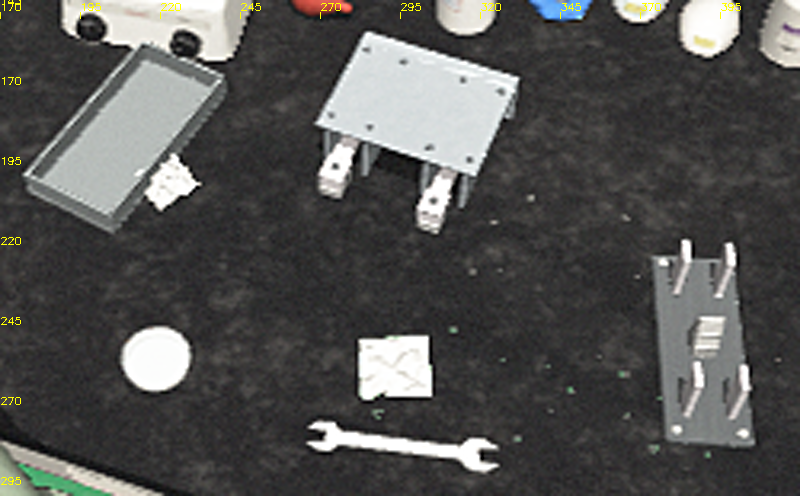

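View pics/wrist0.png

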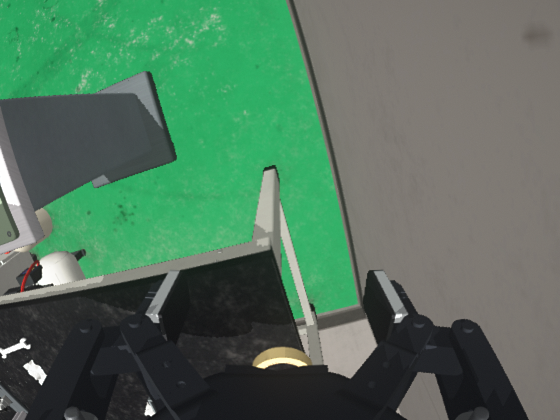

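Crop shows the garage roof corners at (367,32), (518,77), (475,173), (317,124), the stand base corners, both block fronts, and the tray rim. The wrist view shows only the table edge near the start pose.

```bash
python3 - <<'E'
from h import *
f=np.load('pics/scene0.npy',allow_pickle=True).item()
def P(l,z):
    a=np.array([onz(f,170+u/3.2,145+v/3.2,z)[:2] for u,v in l])
    print(a.round(4).tolist(),'c',a.mean(0).round(4),'edges',np.linalg.norm(a-np.roll(a,-1,0),axis=1).round(3),'ang',[round(float(np.degrees(np.arctan2(*(np.roll(a,-1,0)-a)[i][::-1]))),1) for i in range(len(a))])
print('garage');P([(367,32),(518,77),(475,173),(317,124)],.061)
print('stand');P([(653,256),(741,258),(753,443),(667,438)],.010)
print('tray');P([(146,43),(224,78),(112,217),(27,176)],.030)
print('blocks front top L,R');P([(320,181),(342,186)],.030);P([(418,217),(440,222)],.030)
print('edge');P([(697,318),(723,318),(718,347),(692,345)],.053)
print('dish');P([(156,358)],.0);print('spanner');P([(323,437),(480,455)],0);print('beaker');P([((440-170)*3.2,(228-145)*3.2)],0)
E
```

```text
garage
[[0.7452, 0.0596], [0.7372, -0.0969], [0.6111, -0.0893], [0.618, 0.0672]] c [ 0.6779 -0.0148] edges [0.157 0.126 0.157 0.127] ang [-92.9, 176.5, 87.5, -3.4]
stand
[[0.6112, -0.2643], [0.6358, -0.3412], [0.4513, -0.3821], [0.4319, -0.3128]] c [ 0.5325 -0.3251] edges [0.081 0.189 0.072 0.186] ang [-72.3, -167.5, 105.6, 15.1]
tray
[[0.6845, 0.2757], [0.6669, 0.1832], [0.4744, 0.2183], [0.4914, 0.3142]] c [0.5793 0.2478] edges [0.094 0.196 0.097 0.197] ang [-100.8, 169.7, 80.0, -11.3]
blocks front top L,R
[[0.5774, 0.05], [0.5786, 0.0285]] c [0.578  0.0393] edges [0.022 0.022] ang [-86.6, 93.4]
[[0.568, -0.0495], [0.5693, -0.0703]] c [ 0.5686 -0.0599] edges [0.021 0.021] ang [-86.5, 93.5]
edge
[[0.5292, -0.311], [0.5365, -0.3321], [0.5065, -0.3331], [0.5012, -0.3119]] c [ 0.5183 -0.322 ] edges [0.022 0.03  0.022 0.028] ang [-70.7, -178.1, 104.2, 1.9]
dish
[[0.365, 0.1299]] c [0.365  0.1299] edges [0.] ang [0.0]
spanner
[[0.341, -0.0359], [0.3692, -0.1672]] c [ 0.3551 -0.1016] edges [0.134 0.134] ang [-77.9, 102.1]
beaker
[[0.6724, -0.4513]] c [ 0.6724 -0.4513] edges [0.] ang [0.0]
```

```bash
cat >> h.py <<'E'
def go(x,y,z,head):
    "shift and turn from the pose now; head = heading (deg) of the tool's y in the world"
    o=sensors.get_obs();T=R.from_quat(o['tool_rot']).as_matrix()
    s=T.T@(np.array([x,y,z])-o['eef_pos'])
    h0=np.degrees(np.arctan2(T[1,1],T[0,1]));t=(h0-head+90)%180-90
    print('at',o['eef_pos'].round(4),'head',h0.round(2),'tilt',np.degrees(np.arccos(-T[2,2])).round(2),'shift',s.round(4),'turn',round(float(t),2),'t',o['time_s'])
E
python3 -c "
from h import *
go(.590,.0386,.12,86.8)"
```

```text
at [0.1504 0.5547 0.2309] head 74.83 tilt 0.05 shift [-0.5593 -0.383   0.1113] turn -11.97 t 0.15
```

Request:
arm_command([
  [[-0.28, -0.192, 0.0, -12, 0.06], [-0.28, -0.192, 0.0, -12, 0.06], [-0.28, -0.192, 0.0, -12, 0.06], [-0.28, -0.192, 0.0, -12, 0.06], [-0.28, -0.192, 0.0, -12, 0.06], [-0.28, -0.192, 0.0, -12, 0.06], [-0.28, -0.192, 0.0, -12, 0.06], [-0.559, -0.383, 0.05, -12, 0.06]],
], grip_force=40)

```text
time_s: 0.95
eef_pos: [0.4033, 0.258, 0.2244]
tool_rot: [0.027, 1.0, 0.001, 0.0]
ft_force: [0.9, 1.1, -0.5]
width: 0.0596
grip_force: 0.0
```

```bash
python3 -c "
from h import *
go(.590,.0386,.12,86.8)"
```

```text
at [0.4033 0.258  0.2244] head 86.89 tilt 0.08 shift [-0.1983 -0.2091  0.1043] turn 0.09 t 0.95
```

Request:
arm_command([
  [[-0.17, -0.18, 0.08, 0, 0.06], [-0.17, -0.18, 0.08, 0, 0.06], [-0.17, -0.18, 0.08, 0, 0.06], [-0.17, -0.18, 0.08, 0, 0.06], [-0.17, -0.18, 0.08, 0, 0.06], [-0.17, -0.18, 0.08, 0, 0.06], [-0.17, -0.18, 0.08, 0, 0.06], [-0.17, -0.18, 0.08, 0, 0.06]],
])

```text
time_s: 1.75
eef_pos: [0.5618, 0.0706, 0.1442]
tool_rot: [0.027, 1.0, 0.0, -0.0]
ft_force: [0.4, 1.0, 0.6]
width: 0.06
grip_force: 0.0
```

```bash
python3 - <<'E'
from h import *
go(.590,.0386,.006,86.8)
o=sensors.get_obs();f=imaging.grab_frame('wrist');save(f,'w1.png');np.save('pics/w1.npy',(f,o),allow_pickle=True)
E
```

```text
at [0.5618 0.0706 0.1442] head 86.87 tilt 0.04 shift [-0.0299 -0.0304  0.1381] turn 0.07 t 1.75
```

View pics/w1.png

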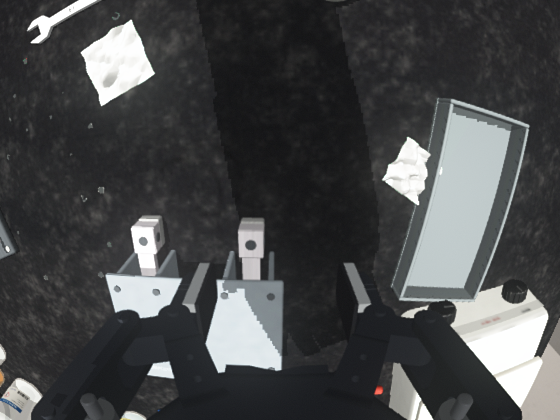

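Wrist view: the left block's dark dot is at (251,244), the right block's at (143,240), and the tray is at upper right with its corners visible. I'll cast both dots onto z=30 mm to check the earlier numbers.

```bash
python3 - <<'E'
from h import *
f,o=np.load('pics/w1.npy',allow_pickle=True)
for n,u,v,z in[('L',251,244,.03),('R',143,240,.03),('Lf',240,229,.03),('Lf2',264,230,.03),('roofmouthL',218,280,.061),('roofR',283,281,.061),('trayA',439,100,.03),('B',528,126,.03),('C',474,301,.03),('D',394,294,.03)]: print(n,wonz(f,u,v,z,o).round(4))
E
```

```text
L [0.5977 0.0469 0.03  ]
R [ 0.5901 -0.0532  0.03  ]
Lf [0.5831 0.0386 0.03  ]
Lf2 [0.585  0.0591 0.03  ]
roofmouthL [0.6145 0.0203 0.061 ]
roofR [0.6177 0.0732 0.061 ]
trayA [0.4774 0.2124 0.03  ]
B [0.4948 0.3201 0.03  ]
C [0.6875 0.2851 0.03  ]
D [0.6621 0.1822 0.03  ]
```

Request:
arm_command([
  [[-0.008, -0.03, 0.05, 0, 0.06], [-0.008, -0.03, 0.05, 0, 0.06], [-0.008, -0.03, 0.05, 0, 0.06], [-0.008, -0.03, 0.05, 0, 0.06]],
])

```text
time_s: 2.2
eef_pos: [0.5688, 0.0406, 0.0951]
tool_rot: [0.027, 1.0, 0.0, 0.0]
ft_force: [0.9, -0.7, 0.1]
width: 0.0599
grip_force: 0.0
```

```bash
python3 - <<'E'
from h import *
o=sensors.get_obs();f=imaging.grab_frame('wrist');save(f,'w2.png');np.save('pics/w2.npy',(f,o),allow_pickle=True)
go(.592,.043,.006,86.8);print(abs(o['qvel']).max())
E
```

```text
at [0.5689 0.0406 0.0953] head 86.91 tilt 0.09 shift [-0.0228  0.0035  0.0893] turn 0.11 t 2.25
0.012995436584532765
```

View pics/w2.png

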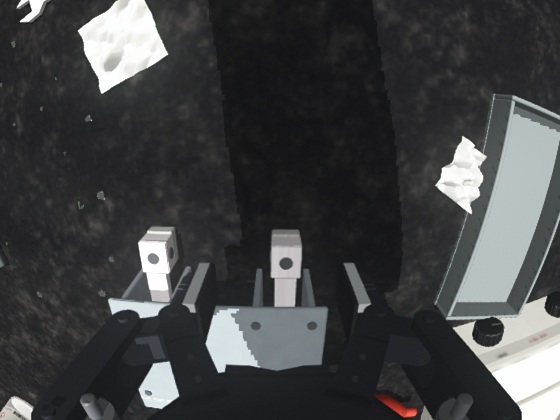

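Left block dot at (286,264), front top edge from (271,249) to (300,249), tool centre line near column 276. Block is slightly left of the tool.

```bash
python3 - <<'E'
from h import *
f,o=np.load('pics/w2.npy',allow_pickle=True)
for n,u,v,z in[('L',286,264,.03),('R',153,258,.03),('Lf',271,249,.03),('Lf2',300,249,.03),('roofmouthL',326,308,.061)]: print(n,wonz(f,u,v,z,o).round(4))
E
```

```text
L [0.5991 0.0463 0.03  ]
R [ 0.5907 -0.0535  0.03  ]
Lf [0.5863 0.0362 0.03  ]
Lf2 [0.5875 0.0567 0.03  ]
roofmouthL [0.6178 0.0716 0.061 ]
```

Request:
arm_command([
  [[-0.027, 0.0065, 0.045, 0, 0.06], [-0.027, 0.0065, 0.088, 0, 0.06], [-0.027, 0.0065, 0.088, 0, 0.06], [-0.027, 0.0065, 0.088, 0, 0.02], [-0.027, 0.0065, 0.088, 0, 0.015], [-0.027, 0.0065, 0.088, 0, 0.015], [-0.027, 0.0065, 0.088, 0, 0.015]],
])

```text
time_s: 2.95
eef_pos: [0.597, 0.0444, 0.0087]
tool_rot: [0.028, 1.0, 0.0, 0.002]
ft_force: [-3.5, 0.0, 15.4]
width: 0.0215
grip_force: 39.1
```

```bash
python3 - <<'E'
from h import *
o=sensors.get_obs();go(.485,.052,.006,86.8);print(o['width'],o['grip_force'],o['ft_force'],o['wrist_torque'])
E
```

```text
at [0.597  0.0444 0.0087] head 86.82 tilt 0.19 shift [0.1123 0.0014 0.0023] turn 0.02 t 2.95
0.02152749391885401 39.10460337996483 [-3.46619161  0.04701284 15.43970756] [ 0.15387077  0.66300145 -0.03166373]
```

Request:
arm_command([
  [[0.0, 0, -0.0015, 0, 0.015], [0.02, 0, -0.0015, 0, 0.015], [0.045, 0, -0.0015, 0, 0.015], [0.07, 0, -0.0015, 0, 0.015], [0.09, 0, -0.0015, 0, 0.015], [0.11, 0, -0.0015, 0, 0.015], [0.119, 0, -0.001, 0, 0.015], [0.119, 0, -0.001, 0, 0.015]],
])

```text
time_s: 3.75
eef_pos: [0.4769, 0.0511, 0.0087]
tool_rot: [0.027, 1.0, 0.0, 0.001]
ft_force: [-8.1, 2.1, 18.5]
width: 0.0212
grip_force: 42.2
```

```bash
python3 - <<'E'
from h import *
o=sensors.get_obs();go(.54,.049,.1,86.8);print(o['width'],o['grip_force'],o['ft_force'],o['wrist_torque'])
E
```

```text
at [0.4769 0.0511 0.0087] head 86.86 tilt 0.09 shift [-0.0633  0.0014 -0.0912] turn 0.06 t 3.75
0.021176646945578886 42.20720635727048 [-8.12424439  2.07290268 18.51990934] [ 0.4872837  1.5353779 -0.0320963]
```

Request:
arm_command([
  [[0, 0, 0, 0, 0.055], [0, 0, 0, 0, 0.055], [0, 0, 0, 0, 0.055], [0, 0, -0.05, 0, 0.055], [-0.03, 0, -0.08, 0, 0.06], [-0.045, 0.001, -0.08, 0, 0.06], [-0.045, 0.001, -0.08, 0, 0.06], [-0.045, 0.001, -0.08, 0, 0.06]],
])

```text
time_s: 4.55
eef_pos: [0.5217, 0.0491, 0.0869]
tool_rot: [0.028, 1.0, -0.0, -0.0]
ft_force: [-0.3, 0.3, 0.6]
width: 0.0599
grip_force: 0.0
```

```bash
python3 - <<'E'
from h import *
o=sensors.get_obs();f=imaging.grab_frame('wrist');save(f,'w3.png');np.save('pics/w3.npy',(f,o),allow_pickle=True)
go(.541,.0475,.022,86.8);print(abs(o['qvel']).max(),o['ft_force'],o['wrist_torque'])
E
```

```text
at [0.5214 0.0492 0.0867] head 86.83 tilt 0.06 shift [-0.0197 -0.0006  0.0647] turn 0.03 t 4.6
0.01720783121189772 [-0.29770499  0.28862891  0.60197514] [-0.0201212  -0.011731    0.02428529]
```

View pics/w3.png

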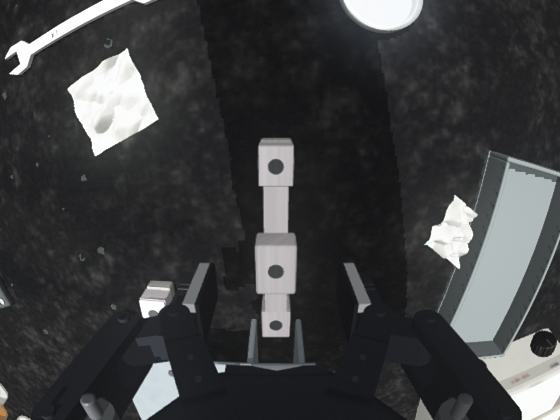

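The left arm is fully out and straight: front dot (276,166), hub dot (276,271), rear dot (276,324).

```bash
python3 - <<'E'
from h import *
f,o=np.load('pics/w3.npy',allow_pickle=True)
a=wonz(f,276,166,.03,o);b=wonz(f,276,324,.03,o);h=wonz(f,276,271,.052,o)
print(a,b,h,(a+b)/2,np.linalg.norm(a-b),np.degrees(np.arctan2(*(b-a)[1::-1])))
go(*((a+b)/2)[:2],.023,86.8)
E
```

```text
[0.47832119 0.05156282 0.03      ] [0.60075883 0.04473528 0.03      ] [0.53985438 0.04814114 0.052     ] [0.53954001 0.04814905 0.03      ] 0.122627850041681 -3.191703578284893
at [0.5214 0.0492 0.0867] head 86.83 tilt 0.06 shift [-0.0182 -0.      0.0637] turn 0.03 t 4.6
```

Request:
arm_command([
  [[-0.018, 0, 0.03, 0, 0.06], [-0.018, 0, 0.062, 0, 0.06], [-0.018, 0, 0.062, 0, 0.06], [-0.018, 0, 0.062, 0, 0.02], [-0.018, 0, 0.062, 0, 0.02], [-0.018, 0, 0.062, 0, 0.02], [-0.018, 0, 0.062, 0, 0.02]],
], grip_force=70)

```text
time_s: 5.3
eef_pos: [0.5404, 0.0483, 0.0266]
tool_rot: [0.028, 1.0, 0.0, 0.001]
ft_force: [-1.8, -0.7, 9.6]
width: 0.025
grip_force: 68.4
```

Request:
arm_command([
  [[0, 0, -0.02, 0, 0.02], [0, 0, -0.06, 0, 0.02], [0, 0, -0.1, 0, 0.02], [0, 0, -0.1, 0, 0.02], [0, 0, -0.1, 0, 0.02], [0, 0, -0.1, 0, 0.02]],
])

```text
time_s: 5.9
eef_pos: [0.5396, 0.0482, 0.1244]
tool_rot: [0.028, 1.0, -0.0, -0.001]
ft_force: [-0.1, -0.1, -3.4]
width: 0.0248
grip_force: 69.7
```

```bash
python3 - <<'E'
from h import *
import numpy as np
for i in range(4):
    o=sensors.get_obs();T=R.from_quat(o['tool_rot']).as_matrix()
    print(o['time_s'],o['ft_force'].round(2),'world tq',o['wrist_torque'].round(3),'width',round(o['width'],4))
    f=imaging.grab_frame('side')
np.save('pics/s2.npy',f,allow_pickle=True);save(f,'s2.png')
go(.5325,-.325,.13,104.5)
E
```

```text
5.9 [-0.14 -0.14 -3.45] world tq [-0.001  0.013  0.029] width 0.0248
5.95 [ 0.1   0.27 -3.11] world tq [-0.052  0.006 -0.033] width 0.0249
6.0 [-0.04 -0.12 -3.61] world tq [0.003 0.035 0.011] width 0.0247
6.05 [-0.56  0.51 -3.58] world tq [-0.027  0.058  0.008] width 0.0246
at [0.5398 0.0482 0.1243] head 86.83 tilt 0.08 shift [-0.0134 -0.3731 -0.0056] turn -17.67 t 6.1
```

Request:
arm_command([
  [[0, -0.05, -0.03, -5, 0.02], [-0.005, -0.1, -0.03, -10, 0.02], [-0.01, -0.15, -0.03, -15, 0.02], [-0.013, -0.2, -0.03, -17.7, 0.02], [-0.013, -0.25, -0.03, -17.7, 0.02], [-0.013, -0.265, -0.03, -17.7, 0.02], [-0.013, -0.265, -0.03, -17.7, 0.02], [-0.013, -0.265, -0.03, -17.7, 0.02]],
])

```text
time_s: 6.9
eef_pos: [0.5382, -0.2168, 0.1545]
tool_rot: [-0.126, 0.992, 0.0, -0.0]
ft_force: [-0.1, 0.6, -3.5]
width: 0.0244
grip_force: 70.3
```

Request:
arm_command([
  [[0, 0, 0, 0, 0.02], [0, 0, 0, 0, 0.02], [0, 0, 0, 0, 0.02], [0, 0, 0, 0, 0.02]],
])

```text
time_s: 7.3
eef_pos: [0.5385, -0.2167, 0.1551]
tool_rot: [-0.127, 0.992, -0.0, 0.0]
ft_force: [0.3, -0.7, -3.3]
width: 0.0251
grip_force: 70.3
```

```bash
python3 - <<'E'
from h import *
o=sensors.get_obs();f=imaging.grab_frame('wrist');save(f,'w4.png');np.save('pics/w4.npy',(f,o),allow_pickle=True)
go(.5325,-.325,.1,104.5);print(abs(o['qvel']).max())
t=[]
for i in range(12):
    imaging.grab_frame('side');o=sensors.get_obs();T=R.from_quat(o['tool_rot']).as_matrix();t.append(np.r_[T.T@o['wrist_torque'],o['ft_force'][2]])
t=np.array(t);print(t.mean(0),t.std(0)/12**.5)
E
```

```text
at [ 0.5385 -0.2168  0.155 ] head 104.55 tilt 0.01 shift [ 0.033  -0.1032  0.055 ] turn 0.05 t 7.35
0.004890784662988452
[-7.46077318e-04  4.92861838e-02  9.35833090e-03 -3.27339712e+00] [0.00648523 0.00822388 0.00796403 0.10545588]
```

View pics/w4.png

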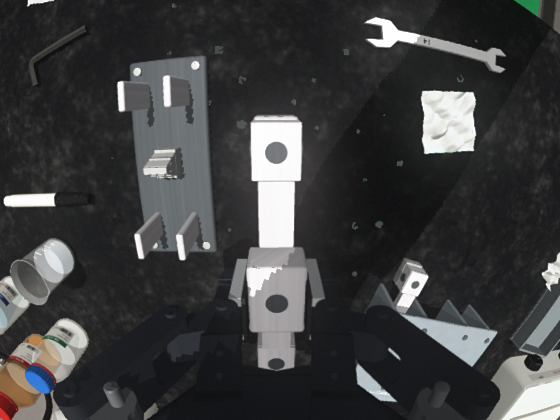

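Wrist view: stand base corners near (131,65), (205,57), (215,250), (141,252), with screws at (137,72), (195,66), (206,245), and the edge stripe at (163,163). The held arm is level. The wrist torque (0.049 N·m at 3.3 N, about 15 mm) points to the left arm being the faulty one. I'll put it in the tray first and let the stand confirm with the other arm.

```bash
python3 - <<'E'
from h import *
f,o=np.load('pics/w4.npy',allow_pickle=True)
c=np.array([wonz(f,u,v,.01,o)[:2] for u,v in[(131,65),(205,57),(215,250),(141,252)]])
print(c,c.mean(0),np.linalg.norm(c-np.roll(c,-1,0),axis=1),[np.degrees(np.arctan2(*d[::-1])) for d in np.roll(c,-1,0)-c])
f1,o1=np.load('pics/w1.npy',allow_pickle=True)
c=np.array([wonz(f1,u,v,.03,o1)[:2] for u,v in[(439,99),(528,126),(474,301),(394,294)]])
print('tray',c.mean(0))
im=cv2.imread('pics/w4.png')[40:270,100:240];cv2.imwrite('pics/c4.png',cv2.resize(im,None,fx=2.6,fy=2.6,interpolation=cv2.INTER_CUBIC))
go(.579,.248,.155,79.4)
E
```

```text
[[ 0.45190838 -0.37655413]
 [ 0.43360598 -0.30784594]
 [ 0.61078834 -0.26061329]
 [ 0.63565399 -0.33787528]] [ 0.53298917 -0.32072216] [0.07110411 0.18336987 0.08116474 0.18777248] [np.float64(104.9160143164129), np.float64(14.926590493480605), np.float64(-72.15997873794372), np.float64(-168.1126669343693)]
tray [0.5802453  0.24994421]
at [ 0.5384 -0.2171  0.155 ] head 104.53 tilt 0.01 shift [-0.156  0.44  -0.   ] turn 25.13 t 7.95
```

View pics/c4.png

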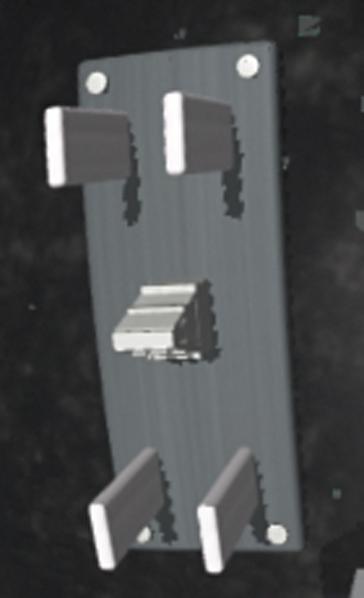

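The crop gives post tops (white) at about (56,146), (174,134), (101,537), (208,539), and the edge's top stripe at about (143,340).

```bash
python3 - <<'E'
from h import *
f,o=np.load('pics/w4.npy',allow_pickle=True)
P=lambda u,v,z:wonz(f,100+(u+.5)/2.6,40+(v+.5)/2.6,z,o)[:2]
p=np.array([P(56,146,.066),P(174,134,.066),P(101,537,.066),P(208,539,.066)])
print('posts',p,p.mean(0),np.linalg.norm(p[0]-p[1]),np.linalg.norm(p[2]-p[3]),np.linalg.norm(p[0]-p[2]),np.linalg.norm(p[1]-p[3]))
a=(p[2]+p[3])-(p[0]+p[1]);print('yaw',np.degrees(np.arctan2(a[1],a[0])))
print('edge',P(143,340,.053),P(114,341,.053),P(172,339,.053))
s=np.array([P(96,82,.011),P(247,66,.011),P(277,534,.011)]);print('screws',s,'diag mid',(s[0]+s[2])/2)
E
```

```text
posts [[ 0.47740373 -0.35205432]
 [ 0.46799279 -0.31605573]
 [ 0.59625231 -0.32052387]
 [ 0.58648853 -0.28467445]] [ 0.53203434 -0.31832709] 0.037208394495545895 0.037155244741812955 0.12295996655160503 0.12258067697522765
yaw 14.845718653795231
edge [ 0.53232626 -0.31844725] [ 0.53485648 -0.32808783] [ 0.52983645 -0.30906529]
screws [[ 0.45727378 -0.36828535]
 [ 0.44286351 -0.31440653]
 [ 0.60768116 -0.26948906]] diag mid [ 0.53247747 -0.31888721]
```

Request:
arm_command([
  [[-0.013, 0.05, 0, 4, 0.02], [-0.03, 0.1, 0, 8, 0.02], [-0.05, 0.15, 0, 12, 0.02], [-0.075, 0.2, 0, 16, 0.02], [-0.1, 0.25, 0, 20, 0.02], [-0.12, 0.3, 0, 25, 0.02], [-0.14, 0.35, 0, 25, 0.02], [-0.156, 0.4, 0, 25, 0.02]],
])

```text
time_s: 8.75
eef_pos: [0.5866, 0.1814, 0.155]
tool_rot: [0.091, 0.996, -0.0, 0.0]
ft_force: [1.3, -0.4, -3.2]
width: 0.0251
grip_force: 70.5
```

```bash
python3 - <<'E'
from h import *
go(.580,.249,.10,79.4);go(.580,.249,.033,79.4)
E
```

```text
at [0.5866 0.1814 0.155 ] head 79.52 tilt 0.02 shift [0.0188 0.0652 0.055 ] turn 0.12 t 8.75
at [0.5866 0.1814 0.155 ] head 79.52 tilt 0.02 shift [0.0188 0.0652 0.122 ] turn 0.12 t 8.75
```

Request:
arm_command([
  [[0.017, 0.036, 0.03, 0, 0.02], [0.017, 0.036, 0.06, 0, 0.02], [0.017, 0.036, 0.09, 0, 0.02], [0.017, 0.036, 0.09, 0, 0.02], [0.017, 0.036, 0.09, 0, 0.02]],
])

```text
time_s: 9.25
eef_pos: [0.5767, 0.2177, 0.0657]
tool_rot: [0.091, 0.996, 0.0, 0.0]
ft_force: [0.2, 0.3, -3.1]
width: 0.0247
grip_force: 70.7
```

```bash
python3 - <<'E'
from h import *
go(.580,.249,.032,79.4);print(sensors.get_obs()['ft_force'])
E
```

```text
at [0.5767 0.2177 0.0657] head 79.51 tilt 0.0 shift [0.0024 0.0314 0.0337] turn 0.11 t 9.25
[ 0.16598883  0.25131293 -3.0725043 ]
```

Request:
arm_command([
  [[0.002, 0.0314, 0, 0, 0.02], [0.002, 0.0314, 0.0, 0, 0.02], [0.002, 0.0314, 0.015, 0, 0.02], [0.002, 0.0314, 0.028, 0, 0.02], [0.002, 0.0314, 0.033, 0, 0.02], [0.002, 0.0314, 0.034, 0, 0.02], [0.002, 0.0314, 0.034, 0, 0.02]],
])

```text
time_s: 9.95
eef_pos: [0.5802, 0.2482, 0.0308]
tool_rot: [0.092, 0.996, -0.0, -0.0]
ft_force: [0.5, -0.0, -2.0]
width: 0.0248
grip_force: 70.9
```

Request:
arm_command([
  [[0, 0, 0.001, 0, 0.02], [0, 0, 0.001, 0, 0.045], [0, 0, 0.001, 0, 0.045], [0, 0, 0.001, 0, 0.045], [0, 0, -0.03, 0, 0.045], [0, 0, -0.08, 0, 0.06], [0, 0, -0.1, 0, 0.06]],
])

```text
time_s: 10.65
eef_pos: [0.5813, 0.2494, 0.1349]
tool_rot: [0.091, 0.996, 0.001, 0.002]
ft_force: [-0.2, 0.3, -0.3]
width: 0.0599
grip_force: 0.0
```

```bash
python3 - <<'E'
from h import *
go(.570,-.052,.095,86.8)
o=sensors.get_obs();f=imaging.grab_frame('wrist');save(f,'w5.png');np.save('pics/w5.npy',(f,o),allow_pickle=True)
t=[]
for i in range(10):
    imaging.grab_frame('side');o=sensors.get_obs();T=R.from_quat(o['tool_rot']).as_matrix();t.append(np.r_[T.T@o['wrist_torque'],o['ft_force'][2]])
t=np.array(t);print(t.mean(0),t.std(0)/10**.5)
E
```

```text
at [0.5813 0.2494 0.1349] head 79.52 tilt 0.25 shift [-0.0436 -0.2985  0.0393] turn -7.28 t 10.65
[-0.01675533 -0.01377991 -0.00997475 -0.33592113] [0.01043593 0.01075968 0.00736781 0.1853806 ]
```

Request:
arm_command([
  [[0, -0.05, 0, -7.3, 0.06], [-0.01, -0.1, 0, -7.3, 0.06], [-0.02, -0.15, 0, -7.3, 0.06], [-0.03, -0.2, 0, -7.3, 0.06], [-0.04, -0.25, 0.01, -7.3, 0.06], [-0.06, -0.297, 0.03, -7.3, 0.06], [-0.06, -0.297, 0.03, -7.3, 0.06], [-0.06, -0.297, 0.03, -7.3, 0.06]],
])

```text
time_s: 12.0
eef_pos: [0.5849, -0.0556, 0.1002]
tool_rot: [0.029, 1.0, -0.0, -0.001]
ft_force: [0.4, 2.2, -0.1]
width: 0.0599
grip_force: 0.0
```

Request:
arm_command([
  [[0, 0, 0, 0, 0.06], [0, 0, 0, 0, 0.06]],
])

```text
time_s: 12.2
eef_pos: [0.5853, -0.0522, 0.1014]
tool_rot: [0.027, 1.0, 0.0, 0.0]
ft_force: [0.4, -0.0, 0.9]
width: 0.06
grip_force: 0.0
```

```bash
python3 - <<'E'
from h import *
go(.588,-.0534,.007,86.8)
E
```

```text
at [ 0.5853 -0.0522  0.1014] head 86.95 tilt 0.05 shift [-0.0027 -0.0012  0.0944] turn 0.15 t 12.2
```

Request:
arm_command([
  [[-0.0027, -0.0012, 0.045, 0, 0.06], [-0.0027, -0.0012, 0.09, 0, 0.06], [-0.0027, -0.0012, 0.093, 0, 0.06], [-0.0027, -0.0012, 0.093, 0, 0.02], [-0.0027, -0.0012, 0.093, 0, 0.015], [-0.0027, -0.0012, 0.093, 0, 0.015], [-0.0027, -0.0012, 0.093, 0, 0.015]],
], grip_force=40)

```text
time_s: 12.9
eef_pos: [0.5889, -0.0552, 0.0104]
tool_rot: [0.028, 1.0, 0.0, 0.002]
ft_force: [-2.6, 1.1, 12.6]
width: 0.0213
grip_force: 39.4
```

Request:
arm_command([
  [[0.0, 0, -0.0015, 0, 0.015], [0.02, 0, -0.0015, 0, 0.015], [0.045, 0, -0.0015, 0, 0.015], [0.07, 0, -0.0015, 0, 0.015], [0.09, 0, -0.0015, 0, 0.015], [0.108, 0, -0.0015, 0, 0.015], [0.116, 0, -0.001, 0, 0.015], [0.116, 0, -0.001, 0, 0.015]],
])

```text
time_s: 13.7
eef_pos: [0.4722, -0.0489, 0.0103]
tool_rot: [0.028, 1.0, -0.0, 0.001]
ft_force: [-5.3, 2.4, 22.4]
width: 0.0211
grip_force: 42.6
```

Request:
arm_command([
  [[0, 0, 0, 0, 0.055], [0, 0, 0, 0, 0.055], [0, 0, 0, 0, 0.055], [0, 0, -0.05, 0, 0.055], [-0.03, 0, -0.08, 0, 0.06], [-0.045, 0.001, -0.08, 0, 0.06], [-0.045, 0.001, -0.08, 0, 0.06], [-0.045, 0.001, -0.08, 0, 0.06]],
])

```text
time_s: 14.5
eef_pos: [0.5166, -0.0505, 0.0888]
tool_rot: [0.028, 1.0, -0.0, -0.0]
ft_force: [-0.1, 0.2, 0.1]
width: 0.0599
grip_force: 0.0
```

```bash
python3 - <<'E'
from h import *
import time
o=sensors.get_obs();f=imaging.grab_frame('wrist');save(f,'w6.png');np.save('pics/w6.npy',(f,o),allow_pickle=True)
g=cv2.cvtColor(f['image'],cv2.COLOR_RGB2GRAY)
# dark round dots on bright arm, near the tool's middle column
_,b=cv2.threshold(g,90,255,cv2.THRESH_BINARY_INV)
n,l,s,c=cv2.connectedComponentsWithStats(b)
for i in range(1,n):
    if 40<s[i,4]<500 and 220<c[i,0]<330 and s[i,2]<30 and s[i,3]<30: print(c[i].round(1),s[i,2:])
go(.5,-.05,.02,86.8);print(o['width'])
E
```

```text
[276.7 167.5] [ 10  14 112]
[274.8 271.4] [ 15  12 145]
[275.1 324.6] [11 10 89]
at [ 0.5163 -0.0505  0.0887] head 86.83 tilt 0.07 shift [ 0.0162 -0.0004  0.0687] turn 0.03 t 14.55
0.05992866865374115
```

```bash
python3 - <<'E'
from h import *
f,o=np.load('pics/w6.npy',allow_pickle=True)
a=wonz(f,276.7,167.5,.03,o);b=wonz(f,275.1,324.6,.03,o);h=wonz(f,274.8,271.4,.052,o)
print(a,b,h,(a+b)/2,np.linalg.norm(a-b),np.degrees(np.arctan2(*(b-a)[1::-1])))
go(*h[:2],.026,86.3)
E
```

```text
[ 0.47455564 -0.04773756  0.03      ] [ 0.59776706 -0.05575255  0.03      ] [ 0.53607277 -0.05235734  0.052     ] [ 0.53616135 -0.05174506  0.03      ] 0.12347183599493297 -3.721885012666393
at [ 0.5163 -0.0505  0.0887] head 86.83 tilt 0.07 shift [-0.02   -0.0008  0.0626] turn 0.53 t 14.55
```

Request:
arm_command([
  [[-0.02, -0.001, 0.03, 0.5, 0.06], [-0.02, -0.001, 0.061, 0.5, 0.06], [-0.02, -0.001, 0.061, 0.5, 0.06], [-0.02, -0.001, 0.061, 0.5, 0.02], [-0.02, -0.001, 0.061, 0.5, 0.02], [-0.02, -0.001, 0.061, 0.5, 0.02], [-0.02, -0.001, 0.061, 0.5, 0.02]],
], grip_force=70)

```text
time_s: 15.25
eef_pos: [0.5372, -0.0525, 0.0296]
tool_rot: [0.032, 0.999, -0.0, 0.001]
ft_force: [-2.5, 1.0, 10.8]
width: 0.0249
grip_force: 69.9
```

Request:
arm_command([
  [[0, 0, -0.02, 0, 0.02], [0, 0, -0.06, 0, 0.02], [0, 0, -0.1, 0, 0.02], [0, 0, -0.11, 0, 0.02], [0, 0, -0.11, 0, 0.02]],
])

```text
time_s: 15.75
eef_pos: [0.5374, -0.0528, 0.1398]
tool_rot: [0.032, 0.999, -0.0, 0.002]
ft_force: [-0.1, -0.1, -2.9]
width: 0.0243
grip_force: 74.0
```

```bash
python3 - <<'E'
from h import *
go(.5323,-.3184,.12,104.85)
t=[]
for i in range(12):
    imaging.grab_frame('side');o=sensors.get_obs();T=R.from_quat(o['tool_rot']).as_matrix();t.append(np.r_[T.T@o['wrist_torque'],o['ft_force'][2]])
t=np.array(t);print(t.mean(0),t.std(0)/12**.5)
E
```

```text
at [ 0.5374 -0.0528  0.1398] head 86.31 tilt 0.18 shift [-0.012  -0.2654  0.0199] turn -18.54 t 15.75
[ 8.39291892e-04 -2.21464046e-03 -4.73175556e-03 -2.72633283e+00] [0.01083701 0.00855361 0.01037876 0.12904237]
```

Request:
arm_command([
  [[0, -0.05, 0, -5, 0.02], [0, -0.1, 0, -10, 0.02], [-0.005, -0.15, 0, -15, 0.02], [-0.01, -0.2, 0, -18.5, 0.02], [-0.013, -0.24, 0, -18.5, 0.02], [-0.013, -0.265, 0, -18.5, 0.02], [-0.013, -0.265, 0, -18.5, 0.02], [-0.013, -0.265, 0, -18.5, 0.02]],
])

```text
time_s: 17.15
eef_pos: [0.5327, -0.3176, 0.1378]
tool_rot: [-0.129, 0.992, 0.0, -0.0]
ft_force: [0.0, 0.0, -2.9]
width: 0.0246
grip_force: 74.0
```

Request:
arm_command([
  [[0, 0, 0, 0, 0.02], [0, 0, 0, 0, 0.02]],
])

```text
time_s: 17.35
eef_pos: [0.5332, -0.3168, 0.1382]
tool_rot: [-0.13, 0.992, 0.0, 0.0]
ft_force: [-0.5, -0.0, -1.9]
width: 0.0244
grip_force: 74.0
```

```bash
python3 - <<'E'
from h import *
go(.5333,-.3181,.10,104.85)
E
```

```text
at [ 0.5332 -0.3168  0.1382] head 104.91 tilt 0.01 shift [ 0.0003 -0.0013  0.0382] turn 0.06 t 17.35
```

Request:
arm_command([
  [[0, -0.0013, 0.02, 0, 0.02], [0, -0.0013, 0.04, 0, 0.02], [0, -0.0013, 0.055, 0, 0.02], [0, -0.0013, 0.065, 0, 0.02], [0, -0.0013, 0.072, 0, 0.02], [0, -0.0013, 0.072, 0, 0.02]],
])

```text
time_s: 17.95
eef_pos: [0.5331, -0.3189, 0.0655]
tool_rot: [-0.129, 0.992, 0.0, -0.0]
ft_force: [0.2, -0.3, -2.1]
width: 0.0245
grip_force: 74.0
```

```bash
python3 - <<'E'
from h import *
go(.5333,-.3181,.0576,104.85);print(sensors.get_obs()['ft_force'])
E
```

```text
at [ 0.5331 -0.3189  0.0655] head 104.84 tilt 0.04 shift [-0.0004  0.0007  0.0079] turn -0.01 t 17.95
[ 0.1759537  -0.30874214 -2.06425563]
```

Descend the rest slowly, watching the force.

Request:
arm_command([
  [[0, 0.0005, 0.003, 0, 0.02], [0, 0.0005, 0.005, 0, 0.02], [0, 0.0005, 0.0065, 0, 0.02], [0, 0.0005, 0.0065, 0, 0.02]],
])

```text
time_s: 18.35
eef_pos: [0.5331, -0.3187, 0.0595]
tool_rot: [-0.129, 0.992, -0.0, 0.0]
ft_force: [-0.9, 0.1, -3.0]
width: 0.0246
grip_force: 74.0
```

```bash
python3 - <<'E'
from h import *
t=[]
for i in range(6):
    imaging.grab_frame('side');t.append(np.r_[sensors.get_obs()['ft_force'],sensors.get_obs()['eef_pos'][2]])
print(np.mean(t,0))
E
```

```text
[ 0.10323481 -0.07348627 -2.49234835  0.05964257]
```

Still carrying nearly full weight; go down by small amounts.

Request:
arm_command([
  [[0, 0, 0.001, 0, 0.02], [0, 0, 0.0015, 0, 0.02], [0, 0, 0.0015, 0, 0.02], [0, 0, 0.0015, 0, 0.02]],
])

```text
time_s: 19.05
eef_pos: [0.5331, -0.3186, 0.0582]
tool_rot: [-0.129, 0.992, -0.0, 0.0]
ft_force: [-1.5, 0.3, 1.6]
width: 0.0244
grip_force: 74.7
```

Request:
arm_command([
  [[0, 0, 0.0005, 0, 0.02], [0, 0, 0.001, 0, 0.02], [0, 0, 0.001, 0, 0.02], [0, 0, 0.001, 0, 0.02]],
])

```text
time_s: 19.45
eef_pos: [0.5332, -0.3187, 0.058]
tool_rot: [-0.129, 0.992, -0.0, 0.0]
ft_force: [-4.7, 2.8, 18.3]
width: 0.0245
grip_force: 76.8
```

```bash
python3 - <<'E'
from h import *
t=[]
for i in range(6):
    imaging.grab_frame('side');t.append(np.r_[sensors.get_obs()['ft_force'],sensors.get_obs()['eef_pos'][2]])
print(np.mean(t,0))
E
```

```text
[-5.42609958  2.20112396 17.21775103  0.05797302]
```

Request:
arm_command([
  [[0, 0, -0.0005, 0, 0.02], [0, 0, -0.0011, 0, 0.02], [0, 0, -0.0011, 0, 0.02], [0, 0, -0.0011, 0, 0.02]],
], grip_force=20)

```text
time_s: 20.15
eef_pos: [0.5331, -0.3186, 0.0581]
tool_rot: [-0.129, 0.992, -0.0, 0.0]
ft_force: [-0.1, -0.0, 3.3]
width: 0.0244
grip_force: 74.7
```

Request:
arm_command([
  [[0, 0, 0, 0, 0.026], [0, 0, 0, 0, 0.028], [0, 0, 0, 0, 0.03], [0, 0, 0, 0, 0.033], [0, 0, 0, 0, 0.036], [0, 0, 0, 0, 0.04], [0, 0, 0, 0, 0.045], [0, 0, 0, 0, 0.045]],
])

```text
time_s: 20.95
eef_pos: [0.5331, -0.3186, 0.0581]
tool_rot: [-0.129, 0.992, -0.0, -0.0]
ft_force: [-0.1, 0.2, 0.3]
width: 0.0451
grip_force: 0.0
```

```bash
python3 - <<'E'
from h import *
o=sensors.get_obs();f=imaging.grab_frame('wrist');save(f,'w7.png');np.save('pics/w7.npy',(f,o),allow_pickle=True)
g=cv2.cvtColor(f['image'],cv2.COLOR_RGB2GRAY)
_,b=cv2.threshold(g,90,255,cv2.THRESH_BINARY_INV)
n,l,s,c=cv2.connectedComponentsWithStats(b)
for i in range(1,n):
    if 40<s[i,4]<700 and 220<c[i,0]<330 and s[i,2]<35 and s[i,3]<35: print(c[i].round(1),s[i,2:],wonz(f,*c[i],.058,o).round(4),wonz(f,*c[i],.080,o).round(4))
E
```

```text
[276.5 361.1] [ 16  11 135] [ 0.5936 -0.3024  0.058 ] [ 0.5716 -0.3082  0.08  ]
```

Request:
arm_command([
  [[0, 0, -0.01, 0, 0.05], [0, 0, -0.03, 0, 0.05], [0, 0, -0.07, 0, 0.05], [0, 0.03, -0.1, 0, 0.05], [0.02, 0.075, -0.1, 0, 0.05], [0.02, 0.1, -0.1, 0, 0.05], [0.02, 0.1, -0.1, 0, 0.05], [0.02, 0.1, -0.1, 0, 0.05]],
])

```text
time_s: 21.8
eef_pos: [0.4885, -0.2273, 0.1589]
tool_rot: [-0.129, 0.992, -0.0, 0.0]
ft_force: [0.5, -0.4, 0.1]
width: 0.0498
grip_force: 0.0
```

Request:
arm_command([
  [[0, 0, 0, 0, 0.05], [0, 0, 0, 0, 0.05], [0, 0, 0, 0, 0.05], [0, 0, 0, 0, 0.05]],
])

```text
time_s: 22.2
eef_pos: [0.4882, -0.2273, 0.158]
tool_rot: [-0.129, 0.992, 0.0, -0.0]
ft_force: [-0.2, 1.0, -0.3]
width: 0.05
grip_force: 0.0
```

```bash
python3 - <<'E'
from h import *
o=sensors.get_obs();f=imaging.grab_frame('wrist');np.save('pics/w8.npy',(f,o),allow_pickle=True);save(f,'w8.png')
s=imaging.grab_frame('scene');np.save('pics/s8.npy',s,allow_pickle=True);d=imaging.grab_frame('side')
A=cv2.imread('pics/w8.png')[20:400,100:420]
def cr(f,x,y,w,h,k): return cv2.resize(cv2.cvtColor(f['image'],cv2.COLOR_RGB2BGR)[y:y+h,x:x+w],None,fx=k,fy=k,interpolation=cv2.INTER_CUBIC)
B=cr(s,350,200,80,95,3.1); C=cr(s,170,145,90,75,3.1)
W=np.zeros((600,800,3),np.uint8)
A2=cv2.resize(A,None,fx=1.55,fy=1.55,interpolation=cv2.INTER_CUBIC);W[:A2.shape[0],:A2.shape[1]]=A2[:600]
W[:B.shape[0],510:510+B.shape[1]]=B;W[300:300+C.shape[0],510:510+C.shape[1]]=C
cv2.imwrite('pics/final.png',W);print(o['eef_pos'],o['time_s'])
E
```

```text
[ 0.48815716 -0.22731365  0.15799244] 22.2
```

View pics/final.png

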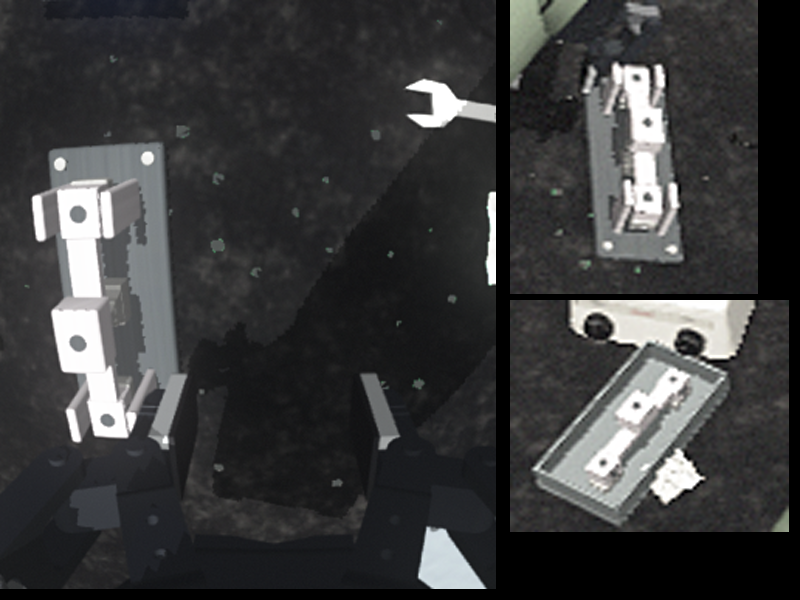

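The arm sits between the posts on the stand, dots in the left view at (78,213), (78,343), (109,419); the other arm stands in the tray. I'll check level by triangulating the dots from wrist and scene.

```bash
python3 - <<'E'
from h import *
f,o=np.load('pics/w8.npy',allow_pickle=True);s=np.load('pics/s8.npy',allow_pickle=True).item()
c,sn=np.cos(np.radians(14.85)),np.sin(np.radians(14.85))
W=[(78,213),(78,343),(109,419)];S=[(127,197),(137,122),(126,77)];S=[(137,197),(137,122),(127,77)]
for (u,v),(a,b),z in zip(W,S,(.058,.080,.058)):
    p=(100+u/1.55,20+v/1.55);w=wonz(f,*p,z,o)
    o1,d1=wray(f,*p,o);o2,d2=ray(s,350+a/3.1,200+b/3.1)
    A=np.c_[d1,-d2];t=np.linalg.lstsq(A,o2-o1,rcond=None)[0];q1=o1+t[0]*d1;q2=o2+t[1]*d2
    e=w[:2]-[.5323,-.3184];print('stand frame',(c*e[0]+sn*e[1]).round(4),(-sn*e[0]+c*e[1]).round(4),'tri',((q1+q2)/2).round(4),'gap',np.linalg.norm(q1-q2).round(4))
t=np.array([onz(s,170+(u-510)/3.1,145+(v-300)/3.1,.0345)[:2] for u,v in((605,464),(675,380))]);print('tray arm mid',t.mean(0),np.linalg.norm(t[0]-t[1]))
E
```

```text
stand frame -0.0626 0.0001 tri [ 0.4736 -0.3369  0.0541] gap 0.0026
stand frame -0.0003 0.0007 tri [ 0.5409 -0.3228  0.0661] gap 0.0021
stand frame 0.0597 0.0021 tri [ 0.6265 -0.3112  0.0107] gap 0.002
tray arm mid [0.57912623 0.24072021] 0.12428537845755148
```

```bash
python3 - <<'E'
from h import *
f,o=np.load('pics/w8.npy',allow_pickle=True);s=np.load('pics/s8.npy',allow_pickle=True).item()
c,sn=np.cos(np.radians(14.85)),np.sin(np.radians(14.85))
def dots(f,R0,thr,amin):
    g=cv2.resize(cv2.cvtColor(f['image'],cv2.COLOR_RGB2GRAY),None,fx=4,fy=4,interpolation=cv2.INTER_CUBIC)
    n,l,st,ce=cv2.connectedComponentsWithStats((g<thr).astype(np.uint8))
    return [tuple((ce[i]-1.5)/4) for i in range(1,n) if amin<st[i,4]<3500 and st[i,2]<70 and st[i,3]<70 and R0[0]<ce[i,0]/4<R0[1] and R0[2]<ce[i,1]/4<R0[3]]
def sf(p): e=p[:2]-[.5323,-.3184];return (c*e[0]+sn*e[1]).round(4),(-sn*e[0]+c*e[1]).round(4)
print('wrist');[print(np.round(p,1),[sf(wonz(f,*p,z,o)) for z in(.046,.058,.070,.080)]) for p in dots(f,(130,190,130,310),120,200)]
print('scene');[print(np.round(p,1),[sf(onz(s,*p,z)) for z in(.046,.058,.070,.080)]) for p in dots(s,(375,410,215,275),140,20)]
E
```

```text
wrist
[169.2 139.3] [(np.float64(-0.0749), np.float64(0.0131)), (np.float64(-0.0763), np.float64(0.0172)), (np.float64(-0.0776), np.float64(0.0213)), (np.float64(-0.0787), np.float64(0.0247))]
scene
[390.3 224.6] [(np.float64(0.0704), np.float64(-0.0061)), (np.float64(0.0621), np.float64(-0.0028)), (np.float64(0.0537), np.float64(0.0004)), (np.float64(0.0468), np.float64(0.0032))]
[393.9 239. ] [(np.float64(0.0222), np.float64(-0.012)), (np.float64(0.0145), np.float64(-0.0087)), (np.float64(0.0067), np.float64(-0.0053)), (np.float64(0.0002), np.float64(-0.0025))]
[393.9 263.2] [(np.float64(-0.0551), np.float64(-0.0056)), (np.float64(-0.062), np.float64(-0.0024)), (np.float64(-0.0689), np.float64(0.0009)), (np.float64(-0.0746), np.float64(0.0036))]
```

The scene dots land at +62.1, -62.0 and 0.2 mm for the level heights, so the arm is level and centred. Handing in.

```bash
python3 -c "
from h import *
print(manip.job_done())"
```

```text
the job is handed in; nothing more can be done
None
```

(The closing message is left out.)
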